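# Tip a batch of turned spacers over the bar screen and take off the oversize collar

### The arm

A 6-joint arm with a two-finger parallel gripper is mounted at the origin on the work surface. World frame = base frame: x ahead of the robot, y to its left, z up, the work surface at z = 0. Lengths are in m, angles in rad, forces in N, time in s.
With the tool pointing down it reaches from about 0.3 to 0.75 m from the base axis. Payload 8.5 kg.
Tool frame: the origin (TCP) lies at the very end of the fingers, on their centre line; the grasp point (between the pads) lies 19 mm behind it; y points along the fingers, z is the direction in which the jaws open and shut, and the axes are right-handed (so a half turn about y gives the same grasp; the last joint's range is limited). The gripper opens to 85 mm and grips with 20 to 120 N. Pads are 22 mm wide; open, the fingers measure 114 mm over their backs; the gripper's body (76 mm by 85 mm) begins 54 mm behind the grasp point. The pads swing forward as they close: fully open they stand 13 mm farther back than shut.
Start: joints at [-1.423, 0.381, 1.297, -0, 1.464, -0.215], TCP at [0.195, -0.514, 0.231] pointing down, gripper open.
Joint ranges: [-3.11, 3.11], [-0.89, 2.33], [0.22, 2.48], [-1.42, 4.56], [0.17, 2.85], [-2.88, 2.88]. Speed limits (rad/s): [2.39, 2.39, 3.14, 3.14, 3.14, 3.14].

### API

Orientations are given as a unit quaternion [w, x, y, z].
In Python, from cell import bot gives the robot as it stands.
- The arm moves only by the shell command python3 -m creep 'ROWS' [OPENING] [FORCE]. ROWS is JSON, one flat list of numbers, 4 for each row, row after row: the shift along the tool's x, y, z in mm, then the turn about the tool's y in rad. A call has 1 to 10 rows; each row shifts and turns the pose as measured when the row begins, along the tool's axes as they then stand; what a row does not reach is not made up. A row lasts 1/8 s, in which the tool goes at most 62.5 mm and 10.7 degrees, less where a joint would pass 70% of its speed; a pose out of reach is approached as far as the arm can. A call with a gripper value outside its range is refused whole. OPENING is the opening, from 0 (shut) to 1 (fully open), set as the call begins (- or left out, the last holds). The fingers move at their own pace and stop on an object; FORCE is the grip in N (left out, the last holds). Time passes only in rows, so rows that do not move let the fingers close. It gives the time, the measured TCP pose, the force and the opening at its end, in the units of the state.
- bot.get_obs(): the state, without advancing time (a new reading comes with each control period).
- bot.camera(name): name is "side" or "top"; returns a dict with "image" (400x640x3 uint8, blue, green, red), "depth" (400x640 float32, m along the optical axis (not along the pixel's ray), 0 where there is no reading), "K" (3x3 intrinsics, pixels), "R" (3x3) and "t" (3): a world point X has camera coordinates R X + t. Camera axes: x right, y down, z forward; pixel columns grow to the right and rows downward; lengths in m; the calibration is good to about 2 mm. A picture is of the moment at which its call begins.
- bot.close_job(): hands the job in, once; it reports no verdict.
The state is a dict: "clock": time; "joint_pos": joint angles; "joint_vel": joint speeds; "tau": joint torques, N m; "position": TCP position; "tool_rot": TCP orientation; "force": force on the tool from outside, world axes, zero at the start; "ft_torque": the same for the moment, N m; "finger_gap": finger opening in m.
Only numpy, scipy, OpenCV 4.12 (cv2) and the standard library are available. Lean on these libraries where they do the work, as an engineer would, in place of code of your own. Each camera call takes 0.05 s, during which the arm holds its last target.

### The job

Lift the handle of the hinged pan so that the batch in it slides out onto the bar grate and the small spacers drop through into the box below. Let the pan back down level, then pick the oversize collar off the grate and set it flat in the square grey tray. Leave the similar collar standing by itself on the bench where it is.

Things in the scene. Friction and masses are not known exactly. Their poses are not given: they have to be found in the camera images.
- screen: Sorting screen fixed to the bench: a grey catch box topped by a grate of six 5 mm round bars running along its y, a hinged pan at its +y end. Origin on the bench under the middle of the hinge; z up. Bars at x = +-12, 36, 60 mm, y 0 to -171 mm, tops 57 mm above the bench, gaps 19 mm. Box inside: x +-82 mm, floor 6 mm high, rim round the grate 72 mm high.
- hinge (a point): Middle of the pan's hinge line, 73 mm above the bench at the screen's x = y = 0; the line runs along x. The pan is 106 mm wide and, when level, reaches from y = -8 to 145 mm, its inner floor 75 mm and its rim 97 mm above the bench, open at the end over the grate.
- handle (a point): Middle of the pan's handle: a round dark steel bar 12 mm thick along x, 80 mm clear between the two arms that carry it. With the pan level it lies 185 mm along y from the hinge, 85 mm above the bench, and 34 mm of free space separates it from the pan's end wall. It swings about the hinge with the pan.
- pan (a joint): The pan's angle in rad: 0 is level (on its rest), growing as the handle is lifted and the pan pours over the grate, up to the stop at 0.75. It swings freely, weighs about 0.3 kg and falls back level when let go. Its white liner is slippery: the batch begins to slide at about 0.25 to 0.42 rad.
- collar_mid (a point): The oversize piece: a plain steel disc-shaped collar, 54 mm diameter, 20 mm high, about 0.25 kg, dark bore mark in both faces, at the start lying flat in the pan. The point is its centre, half-way up; z is its axis. It is too big for the grate.
- spacer0_mid (a point): One of three small steel spacers, 13 mm diameter, 10 mm high, standing in the pan at the start, between the collar and the mouth. The point is its centre. It falls through the grate.
- spacer1_mid (a point): Second small spacer, same as the first.
- spacer2_mid (a point): Third small spacer, same as the first.
- tray: Square grey plastic tray fixed to the bench, 140 x 140 mm outside, rim 18 mm high, walls and floor 4 mm thick. Origin: centre of its underside; x and y along its sides.
- spare_mid (a point): A second collar, alike in size and look, that stands flat on the bench by itself, beside the screen: not part of the batch. The point is its centre.
There are look-alikes about, which are no part of the job. What is shaped like the part that bears collar_mid but pink is not meant. Of the things shaped like the tray, the grey one is meant.

How it is judged:
By the outcome, as a careful person would: the job done as asked, in the order asked, and still so for the second after the job is handed in, with the robot touching nothing.
It also fails if it takes over 56 s, if anything falls off the work surface, if the arm or the gripper's body presses on something with over 40 N, if the wrist force passes 120 N, or if a joint passes its speed limit or range.

## Working session

There is one attempt and no reset: what is moved stays moved. The work goes in short steps, Python scripts to look and compute and a shell command to move; the robot and the scene stay as the last step left them, time stands still between calls to the robot, and variables do not carry over. Pictures are saved under pics/ and viewed, and the job is handed in when it is done.

```bash
ls; mkdir -p pics
python3 - <<'E'
from cell import bot
import cv2,numpy as np
print(bot.get_obs())
for n in("side","top"):
    c=bot.camera(n); cv2.imwrite(f"pics/{n}0.png",c["image"]); np.savez(f"pics/{n}0.npz",**c); print(n,c["K"],c["R"],c["t"])
E
```

```text
pics
{'clock': 0.0, 'joint_pos': array([-1.42332274e+00,  3.81215425e-01,  1.29828415e+00,  1.34178975e-05,
        1.46363201e+00, -2.15291995e-01]), 'joint_vel': array([-0.00055047,  0.00083083, -0.00140626,  0.00068137,  0.0004434 ,
        0.00031288]), 'tau': array([-3.22826534e-03, -4.48467386e+01, -2.31277817e+01, -3.34246970e-04,
        4.76156754e-03,  6.66720865e-06]), 'position': array([ 0.19513254, -0.5138916 ,  0.23069347]), 'tool_rot': array([ 0.12757751, -0.12753119,  0.69605034, -0.69496309]), 'force': array([-0.11879426, -0.44992321,  0.20627177]), 'ft_torque': array([ 0.01377564, -0.01806277, -0.01010821]), 'finger_gap': 0.08541643819172529}
side [[434.49478289   0.         316.29212723]
 [  0.         434.49478289 203.68302755]
 [  0.           0.           1.        ]] [[-0.89426462 -0.44752788  0.00309701]
 [-0.25225479  0.4983234  -0.82948255]
 [ 0.36967326 -0.74255813 -0.55852404]] [0.57038388 0.21396986 0.77646276]
top [[423.83487046   0.         313.57779272]
 [  0.         423.83487046 196.75276544]
 [  0.           0.           1.        ]] [[ 0.00709004 -0.99981553 -0.01785056]
 [-0.99615066 -0.00550211 -0.08748484]
 [ 0.08737049  0.01840212 -0.9960059 ]] [0.0128525  0.61206847 0.93796431]
```

View pics/side0.png

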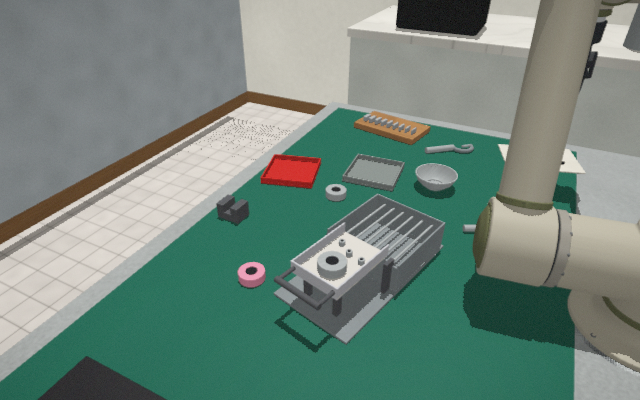

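View pics/top0.png

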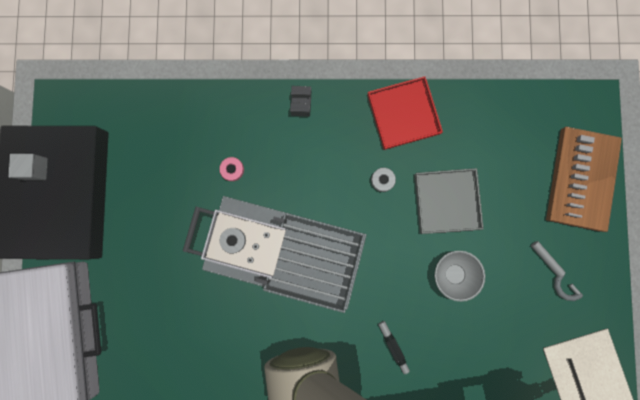

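Candidates in the top view:
- **Collar:** grey in the pan (232,240), which is the target. Pink at (231,169) is a decoy, and the grey one on the bench at (384,180) is the spare.
- **Tray:** grey at (449,202) is the target, red at (404,112) is a decoy. The bowl at (459,276) is not a tray.

Next I'll check a close crop and measure.

```bash
cat > h.py <<'E'
import numpy as np,cv2
def load(f): return dict(np.load(f))
def w(c,u,v,z=None):
    K,R,t=c["K"],c["R"],c["t"]
    r=np.array([(u-K[0,2])/K[0,0],(v-K[1,2])/K[1,1],1.])
    if z is None:
        d=np.median(c["depth"][int(v)-1:int(v)+2,int(u)-1:int(u)+2]); return R.T@(r*d-t)
    a=R.T@r; o=-R.T@t
    return o+a*(z-o[2])/a[2]
def cloud(c):
    K,R,t=c["K"],c["R"],c["t"]; d=c["depth"]; v,u=np.mgrid[:400,:640]
    P=np.stack([(u-K[0,2])/K[0,0]*d,(v-K[1,2])/K[1,1]*d,d],-1)
    return (P-t)@R
def px(c,X):
    p=c["K"]@(c["R"]@np.asarray(X)+c["t"]); return p[:2]/p[2]
E
python3 - <<'E'
from h import *
c=load("pics/top0.npz"); im=c["image"]
cv2.imwrite("pics/crop1.png",cv2.resize(im[150:320,170:390],None,fx=3.5,fy=3.5,interpolation=cv2.INTER_CUBIC))
for n,p in dict(collar=(240,240),collarL=(224,240),spare=(384,172),tray=(449,202),grate=(310,255),han=(196,231),pan=(250,230),s0=(267,235),s1=(256,246),s2=(250,260)).items(): print(n,w(c,*p).round(4))
C=cloud(c)
# tray: points in crop
m=np.zeros((400,640),bool);m[160:245,405:495]=1
s=C[m&(C[...,2]>.012)&(C[...,2]<.025)]
m2=m&(C[...,2]>.012)&(C[...,2]<.025)
v,u=np.nonzero(m2); r=cv2.minAreaRect(s[:,:2].astype(np.float32)); print("tray",r,len(s))
m=np.zeros((400,640),bool);m[160:200,365:403]=1
m2=m&(C[...,2]>.014)&(C[...,2]<.03); print("spare",cv2.minAreaRect(C[m2][:,:2].astype(np.float32)),C[m2].mean(0))
m=np.zeros((400,640),bool);m[195:320,260:370]=1
m2=m&(C[...,2]>.067)&(C[...,2]<.08); print("box",cv2.minAreaRect(C[m2][:,:2].astype(np.float32)),C[m2].mean(0))
m=np.zeros((400,640),bool);m[195:290,180:215]=1
m2=m&(C[...,2]>.078)&(C[...,2]<.096);s=C[m2]; print("handle",cv2.minAreaRect(s[:,:2].astype(np.float32)),s.mean(0),s.max(0))
m=np.zeros((400,640),bool);m[220:260,210:255]=1
m2=m&(C[...,2]>.09)&(C[...,2]<.105);s=C[m2]; print("collar",cv2.minAreaRect(s[:,:2].astype(np.float32)),s.mean(0))
E
```

```text
collar [0.5139 0.1694 0.0961]
collarL [0.5136 0.203  0.0965]
spare [ 0.6705 -0.1445  0.0206]
tray [ 0.6033 -0.2957  0.0066]
grate [0.4818 0.0231 0.0555]
han [0.5325 0.291  0.0011]
pan [0.5351 0.152  0.0764]
s0 [0.5247 0.1139 0.0867]
s1 [0.5013 0.1369 0.0863]
s2 [0.4718 0.1491 0.0862]
tray ((0.6064119338989258, -0.2921561598777771), (0.14027933776378632, 0.1416715383529663), 4.823122978210449) 522
spare ((0.6546202898025513, -0.1424025595188141), (0.051700375974178314, 0.05272132530808449), 45.6599235534668) [ 0.65453459 -0.1423807   0.02082857]
box ((0.4741201400756836, 0.03558925539255142), (0.22317469120025635, 0.17263197898864746), 75.40460968017578) [0.48368874 0.06725971 0.0748584 ]
handle ((0.5288373231887817, 0.24647273123264313), (0.07312709838151932, 0.09979765117168427), 75.92138671875) [0.52943319 0.26144735 0.08928412] [0.58519342 0.29148222 0.09598688]
collar ((0.5148271918296814, 0.1870824545621872), (0.08191238343715668, 0.09446948766708374), 0.180668905377388) [0.51578718 0.1889404  0.09600195]
```

Run:
```python
from h import *
c=load("pics/side0.npz"); im=c["image"]
cv2.imwrite("pics/crop2.png",cv2.resize(im[180:350,260:460],None,fx=3.5,fy=3.5,interpolation=cv2.INTER_CUBIC))
```

```text
(no output)
```

View pics/crop1.png

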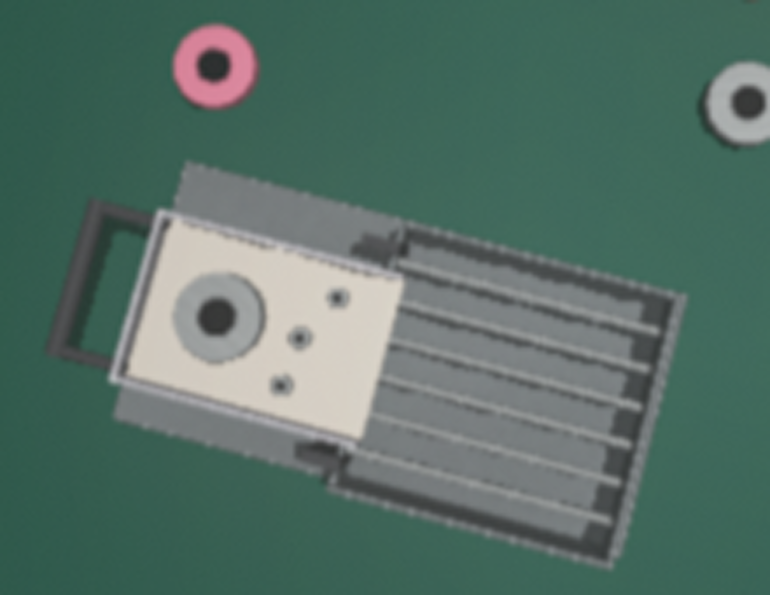

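View pics/crop2.png

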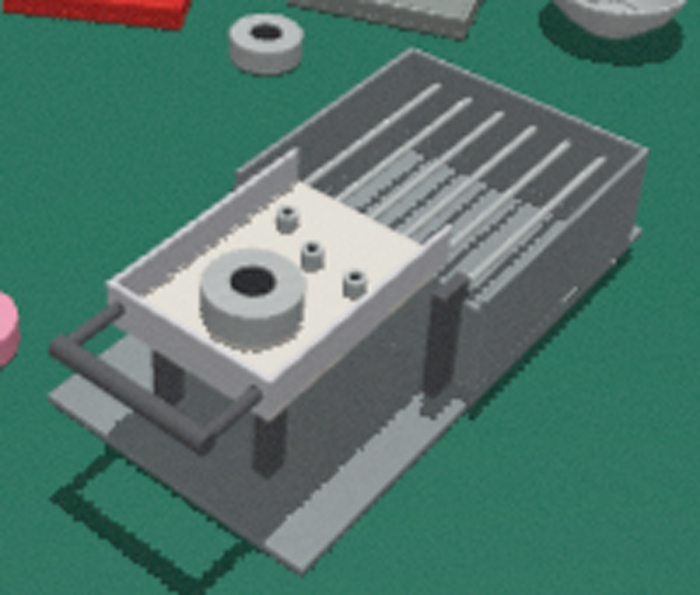

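```bash
cat >> h.py <<'E'
from scipy.spatial.transform import Rotation as Ro
from scipy.optimize import least_squares
def rot(q): return Ro.from_quat([q[1],q[2],q[3],q[0]]).as_matrix()
E
python3 - <<'E'
from h import *
c=load("pics/top0.npz"); s=load("pics/side0.npz")
f=lambda p:(170+(p[0]+.5)/3.5-.5,150+(p[1]+.5)/3.5-.5)
g=lambda p:(260+(p[0]+.5)/3.5-.5,180+(p[1]+.5)/3.5-.5)
# model pts (mm) <-> pixels
obs=[(c,f((160,212)),(53,145,97)),(c,f((112,380)),(-53,145,97)),
(c,f((662,331)),(60,-171,57)),(c,f((611,522)),(-60,-171,57)),
(s,g((439,86)),(60,-171,57)),(s,g((603,160)),(-60,-171,57)),
(s,g((112,283)),(53,145,97)),(s,g((268,383)),(-53,145,97))]
def pose(p,X):
    a=p[2];return np.array([p[0]+np.cos(a)*X[0]-np.sin(a)*X[1],p[1]+np.sin(a)*X[0]+np.cos(a)*X[1],X[2]])
def res(p): return np.concatenate([px(C,pose(p,np.array(X)/1000))-np.array(q) for C,q,X in obs])
b=None
for a0 in(0,.3,-.3):
    r=least_squares(res,[.49,.09,a0]); 
    if b is None or r.cost<b.cost:b=r
print(b.x,b.fun.reshape(-1,2).round(1))
np.save("screen.npy",b.x)
H=pose(b.x,(0,.185,.085)); print("handle",H,"hinge",pose(b.x,(0,0,.073)))
print("check handle from top",w(c,*f((72,277)),.09))
# spots: collar
for n,q,z in(("collar",(218,317),.095),("sp0",(338,298),.085),("sp1",(299,338),.085),("sp2",(281,385),.085)): print(n,w(c,*f(q),z))
print("tool axes",rot([0.12757751,-0.12753119,0.69605034,-0.69496309]).round(3))
m=np.zeros((400,640),bool);m[160:245,405:495]=1;C=cloud(c);P=C[m&(C[...,2]>.012)&(C[...,2]<.025)]
print(cv2.boxPoints(cv2.minAreaRect(P[:,:2].astype(np.float32))))
E
```

```text
[ 0.48914654  0.09775987 -0.25598512] [[-0.8 -0.5]
 [-1.2  0.4]
 [-0.1  1. ]
 [ 0.5  0.5]
 [-0.  -1.3]
 [ 0.3 -1.7]
 [-1.3 -0.4]
 [ 0.7 -0.4]]
handle [0.53598827 0.27673152 0.085     ] hinge [0.48914654 0.09775987 0.073     ]
check handle from top [0.53669106 0.27715242 0.09      ]
collar [0.51327638 0.18659598 0.095     ]
sp0 [0.52513665 0.11580181 0.085     ]
sp1 [0.50080916 0.1390955  0.085     ]
sp2 [0.47247889 0.14946958 0.085     ]
tool axes [[-0.935 -0.     0.355]
 [-0.355  0.002 -0.935]
 [-0.    -1.    -0.002]]
[[ 0.5305648  -0.22746857]
 [ 0.54247653 -0.36863846]
 [ 0.6822591  -0.35684377]
 [ 0.67034733 -0.21567386]]
```

Crops confirm it: the grey collar (crop1 218,317) lies in the pan with three spacers. The handle fit at (0.536,0.277,0.085) agrees with a direct reading within 2 mm. Moving to above the handle.

```bash
python3 -m creep '[-37,0,-38,0,-37,0,-38,0,-37,0,-38,0,-37,0,-38,0,-37,0,-38,0,-37,0,-38,0,-37,0,-38,0,-37,0,-38,0,-37,0,-38,0,-37,0,-38,0]' 0.4 40
python3 -m creep '[-37,0,-38,0,-37,0,-38,0,-37,0,-38,0,-37,0,-38,0,-37,0,-38,0,0,0,0,0]'
```

```text
clock: 1.35
position: [0.4106, -0.0143, 0.2299]
tool_rot: [0.125, -0.125, 0.698, -0.694]
force: [0.9, -0.4, -0.1]
finger_gap: 0.0342
clock: 2.1
position: [0.5198, 0.2402, 0.2288]
tool_rot: [0.126, -0.128, 0.697, -0.694]
force: [-0.2, -0.4, -0.0]
finger_gap: 0.0342
```

Now turn −2.522 rad.

```bash
python3 -m creep '[0,0,0,-0.185,0,0,0,-0.185,0,0,0,-0.185,0,0,0,-0.185,0,0,0,-0.185,0,0,0,-0.185,0,0,0,-0.185,0,0,0,-0.185,0,0,0,-0.185,0,0,0,-0.185]'
python3 -m creep '[0,0,0,-0.185,0,0,0,-0.185,0,0,0,-0.185,0,0,0,-0.1,0,0,0,0]'
cat > rel.py <<'E'
import sys,numpy as np
from h import *
from cell import bot
o=bot.get_obs(); R=rot(o["tool_rot"]); T=np.array(list(map(float,sys.argv[1:4])))
print("pos",o["position"].round(4),"j",o["joint_pos"].round(2),"shift tool mm",(R.T@(T-o["position"])*1e3).round(1))
z=np.degrees(np.arctan2(R[1,2],R[0,2])); print("jaw deg",z, "F",o["force"].round(1),"gap",o["finger_gap"])
if len(sys.argv)>4:
    d=np.radians((z-float(sys.argv[4])+90)%180-90); print("turn",d)
print(R.round(3))
E
python3 rel.py 0.536 0.277 0.15 75.33
```

```text
clock: 3.35
position: [0.5164, 0.2329, 0.2264]
tool_rot: [-0.634, 0.638, -0.313, 0.305]
force: [-0.7, 0.2, -0.5]
finger_gap: 0.0343
clock: 3.98
position: [0.5147, 0.2286, 0.2256]
tool_rot: [-0.701, 0.703, -0.09, 0.079]
force: [-0.2, -0.6, 0.3]
finger_gap: 0.0338
pos [0.5147 0.2286 0.2256] j [ 0.21  0.41  1.26  0.    1.48 -1.12] shift tool mm [10.3 75.2 52.4]
jaw deg 76.23881750235522 F [-0.2 -0.6  0.3] gap 0.03378020587133204
turn 0.015861857715849904
[[ 0.971 -0.016  0.238]
 [-0.238 -0.001  0.971]
 [-0.015 -1.    -0.005]]
```

```bash
python3 -m creep '[3.5,10,18,0.016,3.5,25,18,0,3.5,25,17,0,0,15,0,0,0,0,0,0]'
python3 rel.py 0.536 0.277 0.068 75.33
python3 - <<'E'
from cell import bot
import cv2
for n,(a,b,d,e) in dict(side=(180,350,230,430),top=(170,320,150,350)).items():
    c=bot.camera(n); cv2.imwrite(f"pics/{n}1.png",cv2.resize(c["image"][a:b,d:e],None,fx=3,fy=3))
E
```

```text
clock: 4.6
position: [0.5372, 0.2756, 0.1485]
tool_rot: [-0.699, 0.702, -0.101, 0.09]
force: [0.4, -0.1, 0.4]
finger_gap: 0.0345
pos [0.5372 0.2756 0.1485] j [ 0.28  0.55  1.26  0.    1.35 -1.02] shift tool mm [-0.4 80.5  1.6]
jaw deg 74.52313269159207 F [ 0.4 -0.1  0.4] gap 0.034468073879378745
turn -0.014082491158422918
[[ 0.964 -0.016  0.267]
 [-0.267 -0.002  0.964]
 [-0.015 -1.    -0.006]]
```

View pics/side1.png

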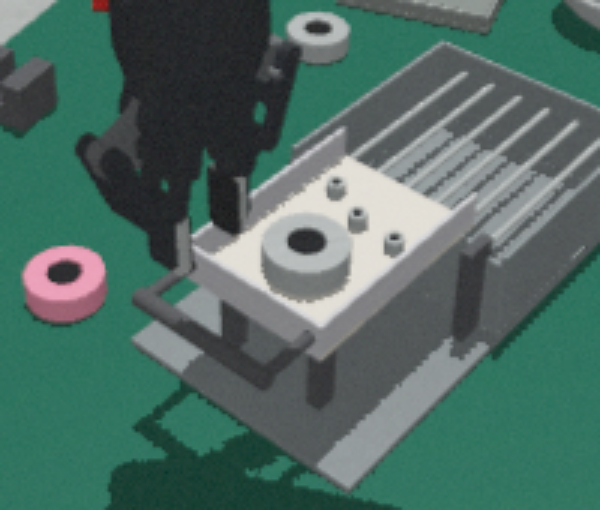

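View pics/top1.png

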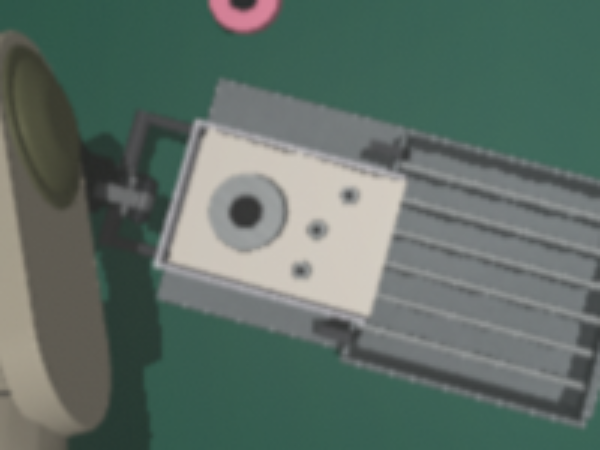

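The top crop shows the fingers (126,193) straddling the handle bar. The side crop shows them clear of the pan wall and still above the bar. Descending and closing.

```bash
python3 -m creep '[0,20,0.5,0,0,25,0.5,0,0,25,0,0,0,10,0,0,0,0,0,0]' && python3 rel.py 0.536 0.277 0.068 75.33; python3 -m creep '[0,0,0,0,0,0,0,0,0,0,0,0,0,0,0,0]' 0 40; python3 rel.py 0.536 0.277 0.068 75.33
```

```text
clock: 5.32
position: [0.5401, 0.2754, 0.0748]
tool_rot: [0.701, -0.7, 0.097, -0.096]
force: [-0.0, 0.5, 0.3]
finger_gap: 0.034
pos [0.5401 0.2754 0.0748] j [ 0.28  0.62  1.35  0.    1.16 -1.02] shift tool mm [-4.3  6.8  0.4]
jaw deg 74.32923226834589 F [-0.   0.5  0.3] gap 0.033967835609102555
turn -0.017466691965079256
[[ 0.963 -0.002  0.27 ]
 [-0.27   0.002  0.963]
 [-0.002 -1.     0.001]]
clock: 5.82
position: [0.5412, 0.2772, 0.0779]
tool_rot: [0.703, -0.698, 0.095, -0.097]
force: [-0.0, 0.6, -3.1]
finger_gap: 0.01
pos [0.5412 0.2772 0.0779] j [ 0.28  0.62  1.35  0.    1.17 -1.02] shift tool mm [-5.   9.9 -1.7]
jaw deg 74.38933357796142 F [-0.   0.6 -3.1] gap 0.01004820709110717
turn -0.016417726227527685
[[ 0.963  0.003  0.269]
 [-0.269  0.006  0.963]
 [ 0.002 -1.     0.006]]
```

Gap reads 10 mm on a 12 mm bar, and the grasp is too shallow. Reopening to go deeper.

```bash
python3 -m creep '[0,0,0,0,0,0,0,0,0,0,0,0]' 0.4; python3 -m creep '[0,8,0,0,0,8,0,0,0,0,0,0]'; python3 rel.py 0.536 0.277 0.066 75.33
```

```text
clock: 6.2
position: [0.5418, 0.2771, 0.079]
tool_rot: [0.703, -0.698, 0.095, -0.098]
force: [0.4, -1.1, 0.3]
finger_gap: 0.0341
clock: 6.58
position: [0.5418, 0.277, 0.0615]
tool_rot: [0.703, -0.698, 0.095, -0.098]
force: [0.3, -0.0, 0.7]
finger_gap: 0.0341
pos [0.5418 0.277  0.0615] j [ 0.28  0.64  1.37  0.    1.13 -1.02] shift tool mm [-5.5 -4.5 -1.6]
jaw deg 74.32937282307216 F [ 0.3 -0.   0.7] gap 0.034083376980545345
turn -0.01746423882232657
[[ 0.963  0.005  0.27 ]
 [-0.27   0.006  0.963]
 [ 0.003 -1.     0.007]]
```

```bash
python3 -m creep '[-4,0,-1,0,0,0,0,0,0,0,0,0,0,0,0,0]' 0 40; python3 rel.py 0.536 0.277 0.066 75.33
```

```text
clock: 7.08
position: [0.5375, 0.2785, 0.0615]
tool_rot: [0.704, -0.698, 0.094, -0.098]
force: [1.9, -0.2, -2.8]
finger_gap: 0.0106
pos [0.5375 0.2785 0.0615] j [ 0.28  0.64  1.38  0.01  1.12 -1.02] shift tool mm [-1.  -4.5 -1.8]
jaw deg 74.39395542647372 F [ 1.9 -0.2 -2.8] gap 0.010586360225639519
turn -0.016337059753459636
[[ 0.963  0.006  0.269]
 [-0.269  0.008  0.963]
 [ 0.004 -1.     0.009]]
```

```bash
python3 -m creep '[0,-9,-0.8,0,0,-9,-1.3,0,0,-9,-1.7,0,0,-9,-2.2,0]' && python3 -m creep '[0,0,0,0]'; python3 rel.py 0.536 0.277 0.066 75.33;python3 - <<'E'
from cell import bot
import cv2
for n,(a,b,d,e) in dict(side=(180,350,230,430)).items():
    c=bot.camera(n); cv2.imwrite(f"pics/{n}2.png",cv2.resize(c["image"][a:b,d:e],None,fx=3,fy=3))
E
```

```text
clock: 7.58
position: [0.536, 0.2725, 0.0993]
tool_rot: [0.704, -0.697, 0.094, -0.098]
force: [3.1, 1.8, -3.9]
finger_gap: 0.0109
clock: 7.7
position: [0.536, 0.2723, 0.1001]
tool_rot: [0.704, -0.697, 0.094, -0.099]
force: [1.7, 1.9, -3.6]
finger_gap: 0.011
pos [0.536  0.2723 0.1001] j [ 0.27  0.58  1.35  0.01  1.2  -1.03] shift tool mm [-1.4 34.1  4.1]
jaw deg 74.37723204736822 F [ 1.7  1.9 -3.6] gap 0.010997406341409773
turn -0.01662893778090983
[[ 0.963  0.008  0.269]
 [-0.269  0.009  0.963]
 [ 0.005 -1.     0.011]]
```

View pics/side2.png

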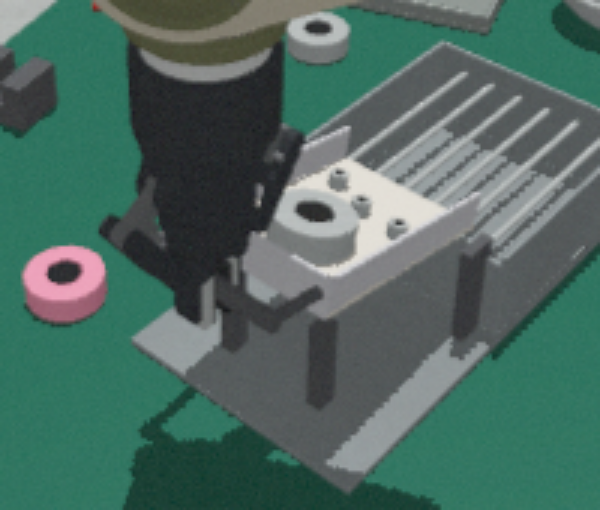

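The side crop shows the pan tilted about 0.2 rad with the handle gripped and the batch still in place. Continuing slowly.

```bash
python3 -m creep '[0,-8,-2.5,0,0,-5,-1.6,0,0,-5,-1.8,0,0,-5,-2,0,0,-5,-2.1,0,0,-5,-2.2,0]'; python3 rel.py 0.536 0.277 0.066 75.33;python3 - <<'E'
from cell import bot
import cv2
for n,(a,b,d,e) in dict(side=(180,350,230,430)).items():
    c=bot.camera(n); cv2.imwrite(f"pics/{n}3.png",cv2.resize(c["image"][a:b,d:e],None,fx=3,fy=3))
E
```

```text
clock: 8.5
position: [0.5328, 0.2604, 0.1334]
tool_rot: [0.705, -0.696, 0.093, -0.099]
force: [3.3, 1.7, -3.4]
finger_gap: 0.0105
pos [0.5328 0.2604 0.1334] j [ 0.25  0.53  1.34  0.01  1.26 -1.05] shift tool mm [-1.8 67.6 16. ]
jaw deg 74.38267068799244 F [ 3.3  1.7 -3.4] gap 0.010476933152608793
turn -0.016534015595184467
[[ 0.963  0.009  0.269]
 [-0.269  0.011  0.963]
 [ 0.006 -1.     0.013]]
```

View pics/side3.png

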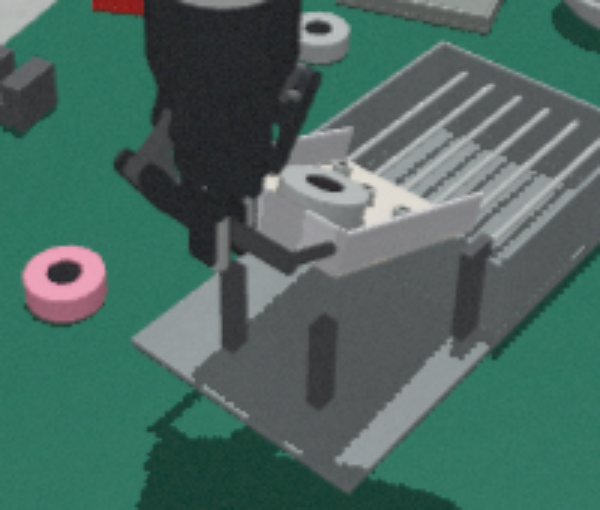

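The pan is at about 0.4 rad and the collar may be starting to slide. Continuing.

```bash
python3 -m creep '[0,-4,-1.9,0,0,-4,-2,0,0,-3,-1.7,0,0,-3,-1.7,0]'; python3 rel.py 0.536 0.277 0.066 75.33;python3 - <<'E'
from cell import bot
import cv2
for n,(a,b,d,e) in dict(side=(180,350,230,430)).items():
    c=bot.camera(n); cv2.imwrite(f"pics/{n}4.png",cv2.resize(c["image"][a:b,d:e],None,fx=3,fy=3))
E
```

```text
clock: 9.05
position: [0.5308, 0.2524, 0.1489]
tool_rot: [0.705, -0.696, 0.093, -0.099]
force: [3.6, 1.4, -2.8]
finger_gap: 0.0104
pos [0.5308 0.2524 0.1489] j [ 0.24  0.51  1.33  0.01  1.29 -1.06] shift tool mm [-2.1 83.1 24. ]
jaw deg 74.36953642057559 F [ 3.6  1.4 -2.8] gap 0.010417230492970993
turn -0.016763251806446073
[[ 0.963  0.01   0.269]
 [-0.27   0.01   0.963]
 [ 0.007 -1.     0.013]]
```

View pics/side4.png

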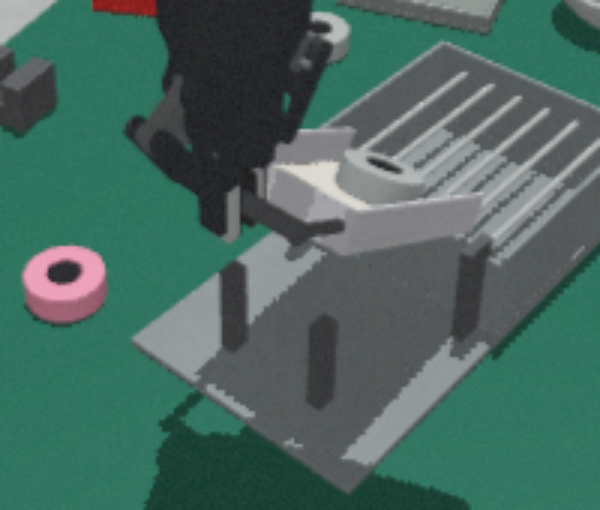

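The collar is sliding toward the mouth at about 0.49 rad, and the spacers ahead of it have gone from view. Holding the tilt.

```bash
python3 -m creep '[0,-1,-0.6,0,0,0,0,0,0,0,0,0,0,0,0,0]'
python3 - <<'E'
from cell import bot
import cv2,numpy as np
L=[]
for n,(a,b,d,e) in dict(side=(180,330,230,430),top=(170,320,190,390)).items():
    c=bot.camera(n); np.savez(f"pics/{n}5.npz",**c); L.append(cv2.resize(c["image"][a:b,d:e],None,fx=2,fy=2))
cv2.imwrite("pics/both5.png",cv2.resize(np.hstack(L),None,fx=1,fy=1))
E
```

```text
clock: 9.6
position: [0.5306, 0.2516, 0.1503]
tool_rot: [0.705, -0.696, 0.093, -0.099]
force: [3.8, 2.6, -1.6]
finger_gap: 0.0107
```

View pics/both5.png

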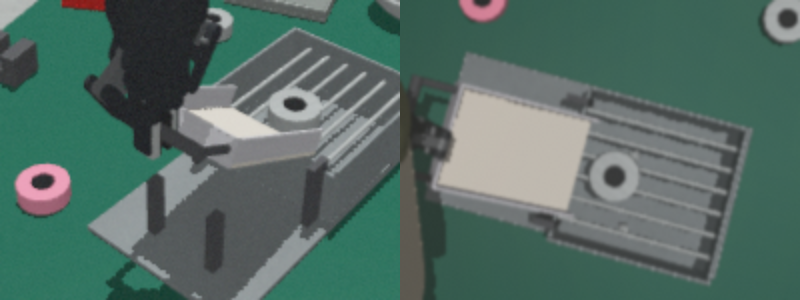

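The pan is empty and the collar lies on the grate at top (497,258) full-frame. Checking its pose.

Run:
```python
from h import *
c=load("pics/top5.npz");C=cloud(c);p=np.load("screen.npy");a=p[2]
u0,v0=190+(613-400)/2,170+176/2
print(u0,v0)
v,u=np.mgrid[:400,:640]
m=(np.hypot(u-u0,v-v0)<14)&(C[...,2]>.068)&(C[...,2]<.09)
P=C[m]; n=np.linalg.lstsq(np.c_[P[:,:2]-P[:,:2].mean(0),np.ones(len(P))],P[:,2],rcond=None)[0]
print(len(P),n,P.mean(0),cv2.minEnclosingCircle(P[:,:2].astype(np.float32)))
ce=w(c,u0,v0,.077);print(ce)
d=ce[:2]-p[:2]; print("screen frame",np.cos(a)*d[0]+np.sin(a)*d[1],-np.sin(a)*d[0]+np.cos(a)*d[1])
cv2.imwrite("pics/crop5.png",cv2.resize(c["image"][205:320,260:380],None,fx=5,fy=5,interpolation=cv2.INTER_CUBIC))
```

```text
296.5 258.0
503 [-0.00800384  0.0090333   0.07799173] [0.47755941 0.05055531 0.07799173] ((0.4774799048900604, 0.050830159336328506), 0.02696671336889267)
[0.47627359 0.05128265 0.077     ]
screen frame -0.0006855118591412336 -0.04822213395622568
```

View pics/crop5.png

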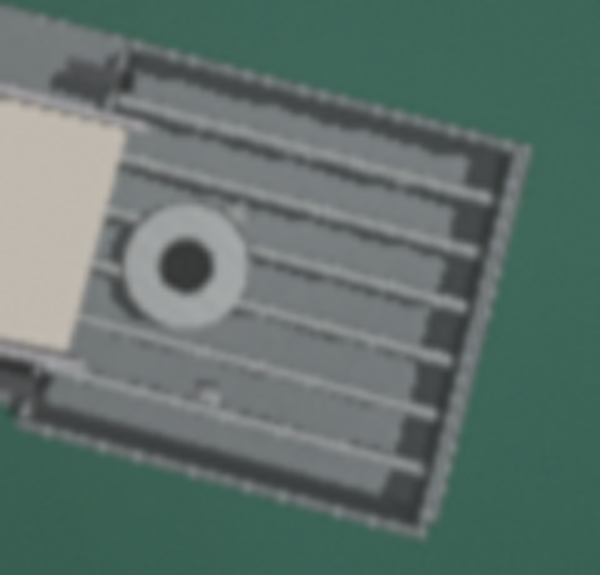

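The collar lies flat (tilt under 0.01, top 78 mm) at screen y = −48 mm. Two spacers are visible below the bars, at crop (240,215) and (208,392). Lowering the pan.

```bash
python3 -m creep '[0,8,4.6,0,0,8,4.4,0,0,8.4,3.9,0,0,8.6,3.6,0,0,8.7,2.9,0,0,8.9,2.8,0,0,9,2.2,0,0,9,1.8,0,0,6,0.9,0,0,0,0,0]'; python3 rel.py 0.5375 0.2785 0.0615 75.33
```

```text
clock: 10.95
position: [0.5373, 0.278, 0.0691]
tool_rot: [0.702, -0.699, 0.095, -0.097]
force: [1.7, -1.5, -0.3]
finger_gap: 0.0106
pos [0.5373 0.278  0.0691] j [ 0.28  0.63  1.37  0.    1.14 -1.02] shift tool mm [-0.   7.6  0.5]
jaw deg 74.39397191657247 F [ 1.7 -1.5 -0.3] gap 0.010591093520623181
turn -0.01633677194694257
[[ 0.963  0.004  0.269]
 [-0.269  0.004  0.963]
 [ 0.003 -1.     0.005]]
```

```bash
python3 -m creep '[0,4,0.2,0,0,3,0.2,0,0,0,0,0]'; python3 rel.py 0.5375 0.2785 0.0615 75.33
```

```text
clock: 11.32
position: [0.5376, 0.2784, 0.0645]
tool_rot: [0.703, -0.699, 0.094, -0.098]
force: [-0.0, -2.8, -2.3]
finger_gap: 0.0104
pos [0.5376 0.2784 0.0645] j [ 0.28  0.63  1.37  0.    1.13 -1.02] shift tool mm [-0.1  3.   0.1]
jaw deg 74.39589805602583 F [-0.  -2.8 -2.3] gap 0.010445927741994416
turn -0.01630315447162887
[[ 0.963  0.006  0.269]
 [-0.269  0.005  0.963]
 [ 0.005 -1.     0.006]]
```

```bash
python3 -m creep '[0,4,0,0,0,0,0,0]'; python3 rel.py 0.5375 0.2785 0.0615 75.33;  python3 -m creep '[0,0,0,0,0,0,0,0,0,0,0,0]' 0.4; python3 -m creep '[0,-30,0,0,0,-40,0,0,0,-40,0,0,0,-40,0,0,0,0,0,0]'; python3 rel.py 0.4765 0.051 0.15 75.33;python3 - <<'E'
from cell import bot
import cv2,numpy as np
L=[]
for n,(a,b,d,e) in dict(side=(180,330,260,460),top=(170,320,190,390)).items():
    c=bot.camera(n); np.savez(f"pics/{n}6.npz",**c); L.append(cv2.resize(c["image"][a:b,d:e],None,fx=2,fy=2))
cv2.imwrite("pics/both6.png",np.vstack([np.hstack(L)]))
E
```

```text
clock: 11.58
position: [0.5377, 0.2784, 0.0645]
tool_rot: [0.703, -0.698, 0.093, -0.099]
force: [-0.9, -3.6, -2.0]
finger_gap: 0.0109
pos [0.5377 0.2784 0.0645] j [ 0.28  0.63  1.38  0.    1.12 -1.02] shift tool mm [-0.2  3.   0. ]
jaw deg 74.4170266102582 F [-0.9 -3.6 -2. ] gap 0.01091156272824861
turn -0.01593439163408772
[[ 0.963  0.009  0.269]
 [-0.269  0.005  0.963]
 [ 0.007 -1.     0.008]]
clock: 11.95
position: [0.5377, 0.2794, 0.0641]
tool_rot: [0.704, -0.697, 0.093, -0.099]
force: [-0.1, 0.2, -0.1]
finger_gap: 0.0342
clock: 12.58
position: [0.5363, 0.2789, 0.217]
tool_rot: [0.704, -0.697, 0.094, -0.098]
force: [0.1, 0.2, -0.8]
finger_gap: 0.0341
pos [0.5363 0.2789 0.217 ] j [ 0.28  0.48  1.17  0.01  1.48 -1.02] shift tool mm [   3.5   64.7 -236.3]
jaw deg 74.36074660126249 F [ 0.1  0.2 -0.8] gap 0.03409589781654054
turn -0.01691666309411495
[[ 0.963  0.007  0.27 ]
 [-0.27   0.008  0.963]
 [ 0.005 -1.     0.01 ]]
```

View pics/both6.png

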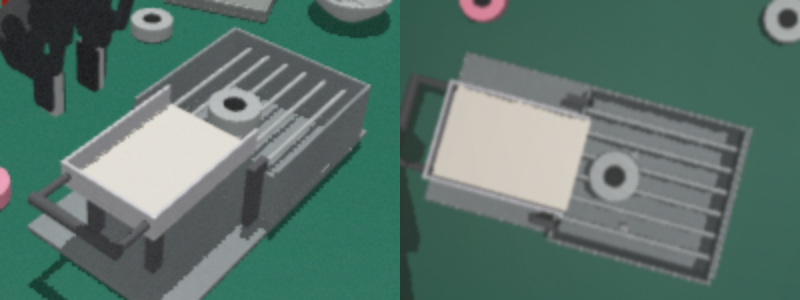

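The pan is level and empty and the collar is on the grate. Moving above the collar with the jaws along screen x, away from the pan mouth.

```bash
python3 -m creep '[1,0,-48,0,1,0,-48,0,1,0,-48,0,1,0,-48,0,0,0,-40,0]' 1 60; python3 -m creep '[0,0,0,0.185,0,0,0,0.185,0,0,0,0.185,0,0,0,0.185,0,0,0,0.185,0,0,0,0.185,0,0,0,0.185,0,0,0,0.185,0,0,0,0.075,0,0,0,0]'; python3 rel.py 0.4768 0.051 0.13 -14.67
```

```text
clock: 13.3
position: [0.4725, 0.0499, 0.204]
tool_rot: [0.702, -0.699, 0.1, -0.09]
force: [0.2, 0.2, 0.9]
finger_gap: 0.085
clock: 14.55
position: [0.466, 0.0481, 0.19]
tool_rot: [0.416, -0.434, 0.577, -0.553]
force: [0.0, 0.4, -0.2]
finger_gap: 0.0853
pos [0.466  0.0481 0.19  ] j [-0.15  0.29  1.56  0.01  1.33  0.12] shift tool mm [-5.7 59.5 12.2]
jaw deg -16.02973403945786 F [ 0.   0.4 -0.2] gap 0.08530243654354368
turn -0.02373183593998219
[[-0.276 -0.041  0.96 ]
 [-0.961  0.012 -0.276]
 [-0.    -0.999 -0.043]]
```

```bash
python3 -m creep '[-3,0,6,-0.024,-2.5,0,6,0,0,20,0,0,0,20,0,0,0,0,0,0]'; python3 rel.py 0.4768 0.051 0.13 -14.67
python3 - <<'E'
from cell import bot
import cv2,numpy as np
L=[]
for n,(a,b,d,e) in dict(side=(150,300,260,460),top=(170,320,190,390)).items():
    c=bot.camera(n); np.savez(f"pics/{n}7.npz",**c); L.append(cv2.resize(c["image"][a:b,d:e],None,fx=2,fy=2))
cv2.imwrite("pics/both7.png",np.vstack([np.hstack(L)]))
E
```

```text
clock: 15.18
position: [0.4792, 0.0512, 0.1473]
tool_rot: [0.425, -0.443, 0.571, -0.545]
force: [-0.4, 0.4, -0.5]
finger_gap: 0.0854
pos [0.4792 0.0512 0.1473] j [-0.14  0.37  1.59  0.01  1.23  0.1 ] shift tool mm [ 0.8 17.4 -1.6]
jaw deg -14.259844390253363 F [-0.4  0.4 -0.5] gap 0.08544682588012867
turn 0.007158565835603788
[[-0.246 -0.042  0.968]
 [-0.969  0.012 -0.246]
 [-0.002 -0.999 -0.044]]
```

View pics/both7.png

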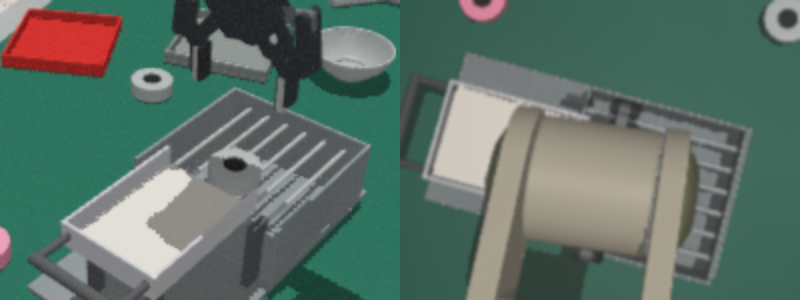

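The side crop shows the open fingers above and either side of the grate collar, and the top view is blocked by the arm. Descending.

```bash
python3 -m creep '[0.8,20,-0.8,0,0,20,0.8,0,0,15,0.5,0,0,0,0,0]'; python3 rel.py 0.4765 0.051 0.057 -14.67
```

```text
clock: 15.78
position: [0.4811, 0.0505, 0.0961]
tool_rot: [0.428, -0.441, 0.568, -0.548]
force: [-0.2, 0.0, 0.9]
finger_gap: 0.0855
pos [0.4811 0.0505 0.0961] j [-0.14  0.43  1.66  0.01  1.08  0.1 ] shift tool mm [ 0.7 39.3 -3.3]
jaw deg -14.212151491231614 F [-0.2  0.   0.9] gap 0.08546310496337231
turn 0.007990963953354586
[[-0.246 -0.031  0.969]
 [-0.969  0.011 -0.245]
 [-0.003 -0.999 -0.033]]
```

```bash
python3 -m creep '[0.7,15,-3,0,0,14,-0.5,0,0,7,0,0,0,0,0,0]'; python3 rel.py 0.4765 0.051 0.057 -14.67
python3 - <<'E'
from cell import bot
import cv2,numpy as np
L=[]
for n,(a,b,d,e) in dict(side=(150,300,260,460)).items():
    c=bot.camera(n);  cv2.imwrite("pics/s8.png",cv2.resize(c["image"][a:b,d:e],None,fx=4,fy=4))
E
```

```text
clock: 16.27
position: [0.4795, 0.0507, 0.0637]
tool_rot: [0.43, -0.439, 0.566, -0.55]
force: [-1.0, -0.5, -0.6]
finger_gap: 0.0854
pos [0.4795 0.0507 0.0637] j [-0.14  0.48  1.71  0.01  0.98  0.1 ] shift tool mm [ 0.5  6.8 -2.8]
jaw deg -14.173481933154429 F [-1.  -0.5 -0.6] gap 0.0853793859776862
turn 0.008665875062092446
[[-0.245 -0.023  0.969]
 [-0.97   0.01  -0.245]
 [-0.004 -1.    -0.025]]
```

View pics/s8.png

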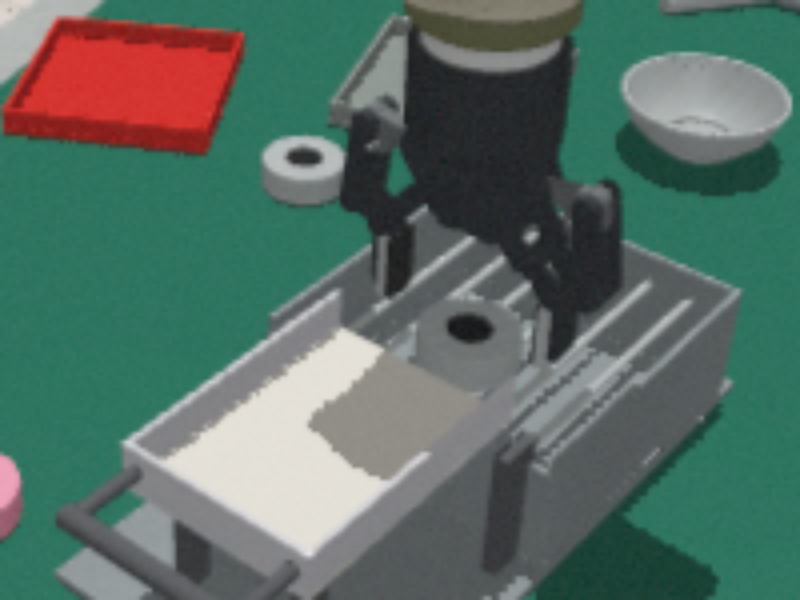

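The fingers straddle the collar (470,345 in the crop). Going down a little more, then closing.

```bash
python3 -m creep '[0.5,5,-2.5,0,0,2,0,0]'; python3 -m creep '[0,0,0,0,0,0,0,0,0,0,0,0,0,0,0,0,0,0,0,0]' 0 60; python3 rel.py 0.4765 0.051 0.057 -14.67
```

```text
clock: 16.58
position: [0.4773, 0.0508, 0.0576]
tool_rot: [0.431, -0.438, 0.565, -0.551]
force: [0.8, 1.2, 0.7]
finger_gap: 0.0852
clock: 17.2
position: [0.4775, 0.0508, 0.0584]
tool_rot: [0.431, -0.438, 0.565, -0.551]
force: [-0.7, -0.4, 0.5]
finger_gap: 0.0514
pos [0.4775 0.0508 0.0584] j [-0.14  0.48  1.72  0.01  0.96  0.1 ] shift tool mm [ 0.1  1.4 -1. ]
jaw deg -14.16382182752692 F [-0.7 -0.4  0.5] gap 0.05137729989272154
turn 0.008834475711383061
[[-0.245 -0.02   0.969]
 [-0.97   0.009 -0.245]
 [-0.004 -1.    -0.022]]
```

The gap stops at 51 mm, the same kind of offset seen on the bar, so the collar is held. Lifting.

```bash
python3 -m creep '[0,-10,0,0,0,-20,0,0,0,-35,0,0,0,-40,0,0,0,-40,0,0,0,-10,0,0,0,0,0,0]'; python3 rel.py 0.6064 -0.2922 0.2
python3 - <<'E'
from cell import bot
import cv2,numpy as np
L=[]
for n,(a,b,d,e) in dict(side=(100,300,240,460),top=(170,320,190,390)).items():
    c=bot.camera(n); np.savez(f"pics/{n}9.npz",**c); L.append(cv2.resize(c["image"][a:b,d:e],(400,300)))
cv2.imwrite("pics/both9.png",np.vstack([np.hstack(L)]))
E
```

```text
clock: 18.08
position: [0.4792, 0.0495, 0.2179]
tool_rot: [0.43, -0.439, 0.566, -0.55]
force: [0.5, 0.2, -3.5]
finger_gap: 0.0516
pos [0.4792 0.0495 0.2179] j [-0.15  0.28  1.49  0.01  1.4   0.1 ] shift tool mm [300.2  11.3 207.4]
jaw deg -14.172499265710925 F [ 0.5  0.2 -3.5] gap 0.05155720118424293
[[-0.245 -0.025  0.969]
 [-0.97   0.01  -0.245]
 [-0.004 -1.    -0.027]]
```

View pics/both9.png

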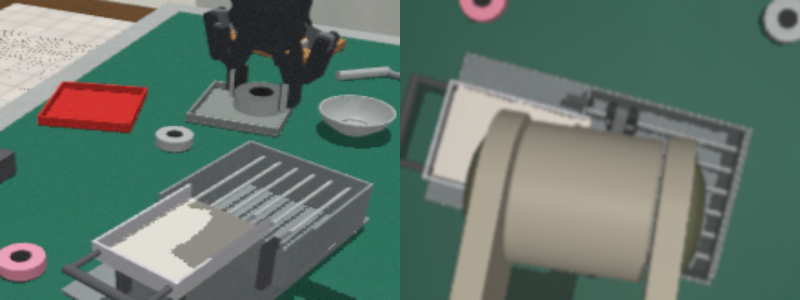

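The collar is held in the fingers and the grate is clear. Moving over the tray.

```bash
python3 -m creep '[37,0,25,0,37,0,25,0,37,0,25,0,37,0,25,0,37,0,25,0,37,0,25,0,37,0,25,0,37,0,25,0,0,0,0,0]'; python3 rel.py 0.6064 -0.2922 0.08
```

```text
clock: 19.3
position: [0.5998, -0.295, 0.1892]
tool_rot: [0.425, -0.444, 0.576, -0.539]
force: [-0.1, -0.1, -2.4]
finger_gap: 0.0511
pos [ 0.5998 -0.295   0.1892] j [-0.63  0.65  0.95 -0.01  1.6  -0.38] shift tool mm [ -3.1 108.7  11.9]
jaw deg -14.060614280752747 F [-0.1 -0.1 -2.4] gap 0.051132630073533816
[[-0.244 -0.053  0.968]
 [-0.97   0.025 -0.243]
 [-0.011 -0.998 -0.057]]
```

```bash
python3 -m creep '[-1.5,25,6,0,-1.5,30,6,0,0,30,1,0,0,20,0,0,0,0,0,0]'; python3 rel.py 0.6064 -0.2922 0.03;  python3 - <<'E'
from cell import bot
import cv2,numpy as np
L=[]
for n,(a,b,d,e) in dict(side=(100,250,260,460),top=(130,280,350,550)).items():
    c=bot.camera(n); np.savez(f"pics/{n}10.npz",**c); L.append(cv2.resize(c["image"][a:b,d:e],(400,300)))
cv2.imwrite("pics/both10.png",np.vstack([np.hstack(L)]))
E
```

```text
clock: 19.92
position: [0.605, -0.2878, 0.073]
tool_rot: [0.425, -0.445, 0.58, -0.534]
force: [0.2, -0.4, -2.1]
finger_gap: 0.0516
pos [ 0.605  -0.2878  0.073 ] j [-0.62  0.75  1.09 -0.01  1.37 -0.37] shift tool mm [ 4.7 42.7  5.4]
jaw deg -13.946339402673873 F [ 0.2 -0.4 -2.1] gap 0.05157068879072182
[[-0.242 -0.063  0.968]
 [-0.97   0.033 -0.24 ]
 [-0.017 -0.997 -0.069]]
```

View pics/both10.png

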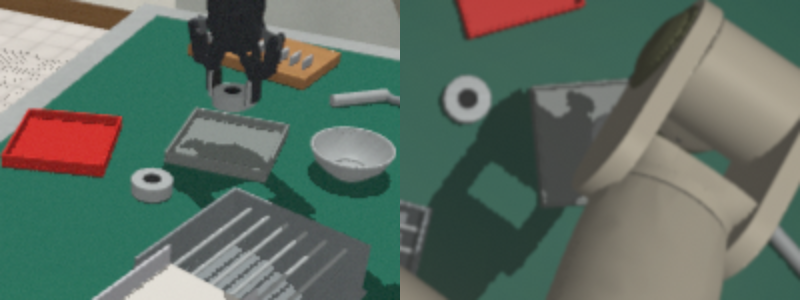

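```bash
python3 -m creep '[2.5,20,3,0,2,18,3,0,0,10,1,0,0,0,0,0]'; python3 rel.py 0.6064 -0.2922 0.01
```

```text
clock: 20.52
position: [0.6096, -0.2939, 0.0247]
tool_rot: [0.425, -0.445, 0.578, -0.536]
force: [0.7, -0.4, -2.7]
finger_gap: 0.0516
pos [ 0.6096 -0.2939  0.0247] j [-0.62  0.81  1.11 -0.01  1.28 -0.37] shift tool mm [-0.6 14.9 -2.5]
jaw deg -13.957728929086924 F [ 0.7 -0.4 -2.7] gap 0.051608009436104225
[[-0.242 -0.058  0.969]
 [-0.97   0.03  -0.241]
 [-0.015 -0.998 -0.063]]
```

```bash
python3 -m creep '[0,6,-1,0,0,4,0,0,0,0,0,0]'; python3 -m creep '[0,2,0,0,0,2,0,0]'; python3 -m creep '[0,2,0,0,0,0,0,0]'
```

```text
clock: 20.9
position: [0.6083, -0.2935, 0.0149]
tool_rot: [0.426, -0.445, 0.577, -0.537]
force: [-0.5, 0.5, -2.4]
finger_gap: 0.0518
clock: 21.15
position: [0.6083, -0.2936, 0.0114]
tool_rot: [0.426, -0.445, 0.577, -0.537]
force: [0.0, 0.7, -3.1]
finger_gap: 0.0515
clock: 21.4
position: [0.6082, -0.2935, 0.0092]
tool_rot: [0.426, -0.445, 0.577, -0.537]
force: [0.2, 0.1, -3.3]
finger_gap: 0.0516
```

```bash
python3 -m creep '[0,1.5,0,0,0,1.5,0,0]'; python3 -m creep '[0,1.5,0,0,0,0,0,0]'
```

```text
clock: 21.65
position: [0.6082, -0.2935, 0.0063]
tool_rot: [0.426, -0.445, 0.577, -0.537]
force: [-1.9, 1.9, 5.2]
finger_gap: 0.0517
clock: 21.9
position: [0.6083, -0.2935, 0.0065]
tool_rot: [0.426, -0.445, 0.576, -0.538]
force: [-0.1, 0.2, -3.1]
finger_gap: 0.0513
```

Contact felt (+5 N at z = 6 mm). Releasing.

```bash
python3 -m creep '[0,0,0,0,0,0,0,0,0,0,0,0]' 0.85; python3 -m creep '[0,-20,0,0,0,-30,0,0,0,-45,0,0,0,-50,0,0,0,-50,0,0,0,0,0,0]'; python3 -m creep '[45,0,-20,0,45,0,-20,0,45,0,-20,0,45,0,-20,0,45,0,-20,0,0,0,0,0]'
python3 - <<'E'
from cell import bot
import cv2,numpy as np
for n in("side","top"):
    c=bot.camera(n); np.savez(f"pics/{n}11.npz",**c); cv2.imwrite(f"pics/{n}11.png",c["image"])
E
```

```text
clock: 22.28
position: [0.6087, -0.2939, 0.0069]
tool_rot: [0.426, -0.444, 0.576, -0.538]
force: [1.1, 0.1, 0.2]
finger_gap: 0.0725
clock: 23.02
position: [0.6193, -0.2992, 0.2071]
tool_rot: [0.426, -0.444, 0.576, -0.538]
force: [0.5, 0.2, -0.6]
finger_gap: 0.0725
clock: 23.78
position: [0.4628, -0.4975, 0.2032]
tool_rot: [0.427, -0.445, 0.579, -0.534]
force: [0.9, 0.6, -0.3]
finger_gap: 0.0725
```

View pics/side11.png

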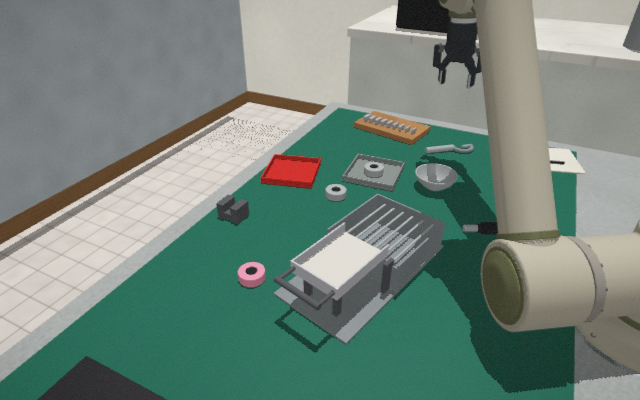

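View pics/top11.png

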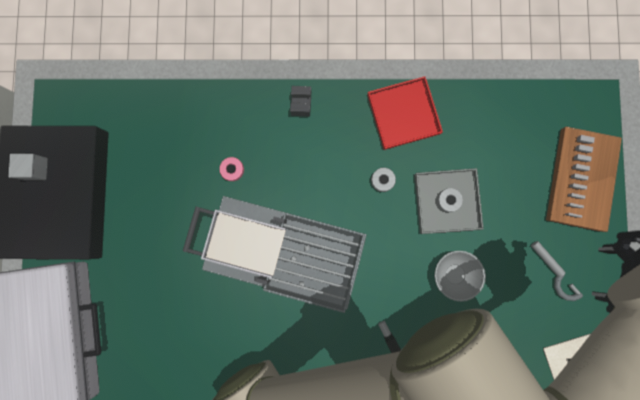

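The collar lies in the grey tray at top (451,200). The spare (384,180) and the pink piece (231,169) are unmoved. Checking the spacers, collar flatness and pan.

Run:
```python
from h import *
c=load("pics/top11.npz");c0=load("pics/top0.npz");C=cloud(c);C0=cloud(c0)
v,u=np.mgrid[:400,:640]
m=(np.hypot(u-451,v-200)<14)&(C[...,2]>.015)
P=C[m]; n=np.linalg.lstsq(np.c_[P[:,:2]-P[:,:2].mean(0),np.ones(len(P))],P[:,2],rcond=None)[0]
print("collar",n,P.mean(0))
m=(np.hypot(u-384,v-180)<16)
for X in(C0,C): P=X[m&(X[...,2]>.014)];print("spare",P.mean(0))
m=(u>225)&(u<270)&(v>222)&(v<262); mm=(u>215)&(u<270)&(v>225)&(v<255)
print("pan floor z",np.median(C[mm][:,2]), "sd",C[mm][:,2].std())
p=np.load("screen.npy");a=p[2]
d=C[...,:2]-p[:2]; X=np.cos(a)*d[...,0]+np.sin(a)*d[...,1];Y=-np.sin(a)*d[...,0]+np.cos(a)*d[...,1]
ins=(abs(X)<.078)&(Y<-.012)&(Y>-.165)
hi=ins&(C[...,2]>.012)&(C[...,2]<.035); k,lab,st,ce=cv2.connectedComponentsWithStats(hi.astype(np.uint8))
for i in range(1,k):
    if st[i,4]>5: q=lab==i; print(ce[i].round(0),st[i,4],"scr",X[q].mean().round(3),Y[q].mean().round(3),np.median(C[q][:,2]).round(3))
print("max z over grate",np.sort(C[ins][:,2])[-10:])
A=cv2.resize(c["image"][205:320,260:375],None,fx=3.5,fy=3.5,interpolation=cv2.INTER_CUBIC)
s=load("pics/side11.npz")["image"]; B=cv2.resize(s[185:285,340:455],(402,402),interpolation=cv2.INTER_CUBIC)
cv2.imwrite("pics/crop11.png",np.hstack([A,B[:A.shape[0],:398] if B.shape[0]>=A.shape[0] else cv2.resize(B,(398,A.shape[0]))]))
```

```text
collar [-0.42006634  1.54520308  0.02689115] [ 0.60763298 -0.29177977  0.02689115]
spare [ 0.65335993 -0.14107201  0.0297838 ]
spare [ 0.65268167 -0.14028926  0.03410641]
pan floor z 0.07600857172386269 sd 0.05147508976368006
[307. 247.] 25 scr 0.025 -0.061 0.019
[294. 258.] 21 scr -0.006 -0.039 0.018
[301. 283.] 20 scr -0.056 -0.071 0.018
max z over grate [0.98799413 0.98799413 0.98799413 0.98799413 0.98799413 0.98799413
 0.98799413 0.98799413 0.98799413 0.98799413]
```

View pics/crop11.png

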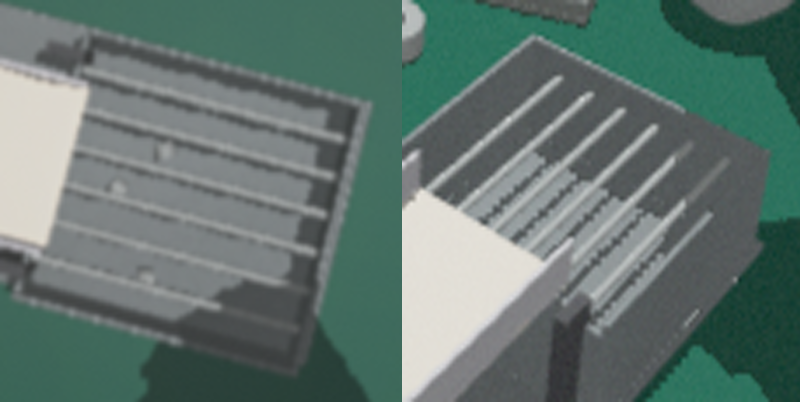

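All three spacers are on the box floor (tops about 18 mm). The bad collar and spare fits come from zero-depth pixels, so I'll redo those with a filter.

```bash
python3 - <<'E'
from h import *
c=load("pics/top11.npz");c0=load("pics/top0.npz")
v,u=np.mgrid[:400,:640]
for n,cc,q,r in(("collar",c,(451,200),14),("spare0",c0,(384,180),16),("spare1",c,(384,180),16)):
    C=cloud(cc);P=C[(np.hypot(u-q[0],v-q[1])<r)&(C[...,2]>.014)&(C[...,2]<.06)]
    f=np.linalg.lstsq(np.c_[P[:,:2]-P[:,:2].mean(0),np.ones(len(P))],P[:,2],rcond=None)[0]; print(n,f.round(3),P.mean(0).round(4))
C=cloud(c)
for q in((220,232),(270,243),(225,255),(262,262)): print(w(c,*q).round(4))
E
python3 rel.py 0 0 0
```

```text
collar [ 0.013 -0.028  0.025] [ 0.6078 -0.2923  0.0248]
spare0 [0.012 0.002 0.021] [ 0.6545 -0.1424  0.0208]
spare1 [ 0.004 -0.012  0.021] [ 0.6544 -0.1422  0.0208]
[0.5304 0.2167 0.0764]
[0.5076 0.1086 0.0754]
[0.4814 0.2046 0.0765]
[0.4672 0.125  0.0762]
pos [ 0.4651 -0.4949  0.2036] j [-0.98  0.67  0.87 -0.03  1.66 -0.74] shift tool mm [-366.9  247.2 -554.1]
jaw deg -13.614944060166383 F [-0.3  0.6  0. ] gap 0.07276599866090804
[[-0.237 -0.059  0.97 ]
 [-0.971  0.034 -0.235]
 [-0.019 -0.998 -0.065]]
```

```bash
python3 -c "
from cell import bot
print(bot.close_job())"
```

```text
the job is handed in; nothing more can be done
None
```

The job is done and handed in, after about 24 s of the 56 s allowed. I lifted the pan handle to about 0.5 rad, so the batch slid out onto the grate. I then lowered the pan level and let go, and moved the collar from the grate to the grey tray.

**Last checks (all passed):**
- **Pan:** it is level and empty, with its floor at 75–76 mm.
- **Spacers:** all three lie on the catch box floor, with tops at about 18 mm.
- **Collar:** it sits near the tray's centre at (0.608, −0.292). Its top is at 24.8 mm, where 24 mm is expected, and its measured tilt is within the depth noise.
- **Spare collar:** it did not move (shift under 0.3 mm), and the pink collar looks unmoved in the pictures.
- **Arm:** the gripper is clear and touching nothing.

**What went wrong or disagreed:**
- My first grip on the handle was too shallow, so I opened the gripper and took the bar again lower down.
- The tool drifted 2–4° off vertical while carrying the collar, with no effect on how it was set down.
- A first check of the collar and spare was spoiled by pixels with no depth reading. Repeating it without them gave the numbers above.

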